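Slide a book down the tag station's lane and hold it on the sprung stop

ROBOT

A 7-joint arm with a two-finger parallel gripper is mounted at the origin on a cart in front of the work surface, level with it; the furniture and walls round the work are solid. World frame = base frame: x ahead of the robot, y to its left, z up, the work surface at z = 0. Lengths are in m, angles in degrees, forces in N, time in s.
With the tool pointing down it reaches from about 0.35 to 0.9 m from the base axis. Payload 19.9 kg.
Tool frame: the origin (TCP) lies at the very end of the fingers, on their centre line; the grasp point (between the pads) lies 19 mm behind it; z points along the fingers, y is the line along which they close (so a half turn about z gives the same grasp; the last joint's range is limited). The gripper opens to 85 mm and grips with 20 to 120 N. Pads are 22 mm wide; open, the fingers measure 114 mm over their backs; the gripper's body (76 mm by 85 mm) begins 54 mm behind the grasp point. The pads swing forward as they close: fully open they stand 13 mm farther back than shut.
Start: joints at [73.826, 23.915, -0.59, 92.452, 0.269, 63.638, -3.037], TCP at [0.149, -0.607, 0.231] pointing down, gripper open.
Joint ranges: [-161.28, 161.28], [-22.2, 115.67], [-73.04, 71.86], [3.21, 147.25], [-68.34, 248.33], [10.77, 114.83], [-161.83, 161.83]. Speed limits (degrees/s): [108.29, 108.29, 136.94, 136.94, 172.46, 172.46, 172.46].

INTERFACE

Orientations are given as [roll, pitch, yaw] about the fixed x, y, z axes, in that order (R = Rz(yaw) Ry(pitch) Rx(roll)).
In Python, from rig import observe, optics, job gives the robot as it stands.
- The arm moves only by the tool carry_out, never from a script. Its argument "targets" is text: rows parted by semicolons, each of 7 numbers parted by spaces: the opening, from 0 (shut) to 1 (fully open), then the shift along the tool's x, y, z in units of 0.8 m (1.0 is 0.8 m), then the turn, a rotation vector about the tool's x, y, z in units of 45 degrees (1.0 is 45 degrees). A call has 1 to 20 rows; each row is the pose to reach, as a shift and turn from the pose commanded when the call began, along the tool's axes at that moment; what a row does not reach only later rows make up. A row lasts 1/10 s, in which the tool goes at most 50 mm and 8.59 degrees, less where a joint would pass 70% of its speed; a pose out of reach is approached as far as the arm can. A call with a number of a shift or a turn outside -1 to 1 is refused whole. A call with a gripper value outside its range is refused whole. The fingers move at their own pace and stop on an object; "grip_force" is the grip in N (left out, the last holds). Time passes only in rows, so rows that repeat a pose let the fingers close. It gives the time, the measured TCP pose, the force, the opening and the grip force at its end, in the units of the state.
- observe(): the state, without advancing time (a new reading comes with each control period).
- optics.read_camera(name): name is "scene" or "top" or "wrist"; returns a dict with "frame" (400x640x3 uint8, red, green, blue), "camera_matrix" (3x3 intrinsics, pixels), "rvec" (rotation vector, rad) and "tvec" (3), from world to camera coordinates, as OpenCV has them. Camera axes: x right, y down, z forward; pixel columns grow to the right and rows downward; lengths in m; the calibration is good to about 2 mm. A picture is of the moment at which its call begins. There is no depth.
- job.hand_in(): hands the job in; it is judged then, once.
The state is a dict: "time": time; "joints": joint angles; "joint_vel": joint speeds; "effort": joint torques, N m; "eef_pos": TCP position; "eef_rot": TCP orientation; "ft_force": force on the tool from outside, world axes, zero at the start; "ft_torque": the same for the moment, N m; "gripper_width": finger opening in m; "grasp_force": force on a finger pad.
Only numpy, scipy, OpenCV 4.12 (cv2) and the standard library are available. Lean on these libraries where they do the work, as an engineer would, in place of code of your own. Each camera call takes 0.05 s, during which the arm holds its last target. There are 200 camera calls.

TASK

The green book is due for its return scan: with the fingertips, square it up on the desk, push it lying flat down the lane between the tag station's two blue antenna rails until the orange sprung stop at the far end is pushed fully home, and finish while still holding it pressed there so that the station can read it. Neither the book nor the robot may touch either rail, which would put the antennas out of tune. Never pick the book up, and leave the other things on the desk where they are.

Things in the scene. Friction and masses are not known exactly. Their poses are not given: they have to be found in the camera images.
- book: the green hardback book, closed, lying flat: 210 mm along its own x axis, 145 mm along y, 24 mm thick, about 0.55 kg (varies by a quarter); origin: centre of its underside, z up. It slides on the bare desk (about 2 to 6 N). At the start its x axis points roughly down the lane and it lies wholly outside, before the mouth, askew and off to one side.
- station: the tag station, fixed: a white housing (78x215 mm, 67 mm high) at the end of a lane between two blue rails. Origin: on the desk at the lane's mouth, midway between the rails; x points down the lane to the housing (front at x = 268 mm), y to the left across it, z up. The lane is bare desk, 165 mm wide (rail faces at y = +82.5 and -82.5 mm): a centred book has 10 mm each side.
- rail_left: the blue rail at the station's +y side, 12 mm thick, 30 mm high, from x = 0 to 268 mm; before x = 0 its end flares outward at 0.42 rad for 39 mm more. Small flat feet reach 22 mm out beyond its outer side. Origin and axes: the same as the station's, to which it is fixed. Must not be touched.
- rail_right: the blue rail at the station's -y side, the mirror image of the left one; origin and axes: the same as the station's. Must not be touched.
- stop_face (a point): centre of the front face of the orange stop plate that crosses the end of the lane, 15 mm above the desk; the plate is 100 mm wide, 22 mm high (4 to 26 mm above the desk). It moves with the plate; at rest it stands at x = 240 mm in the station's frame.
- stop (a joint): travel of the stop plate, in m, down the lane: 0 at rest, 0.012 fully home against its end of travel. A spring pushes it back: 2.4 N at rest, 7.2 N fully home. It springs back as soon as the book is let go.
- stamp: date stamp with a blue cap in a black frame, 36x62x102 mm, stands upright; origin: centre of its underside. A bystander, loose.
- tape_roll: roll of black tape lying flat, 54 mm across, 18 mm high; origin: centre of its underside. A bystander, loose.
- label_roll: cream roll of labels lying flat, about 98 mm across, 25 mm high; origin: centre of its underside. A bystander, loose.
- stapler: dark desk stapler, 138 mm long along its own y axis, 36 mm wide, 53 mm high; origin: centre of its underside. A bystander, loose.
- notes: block of yellow sticky notes, 78x78x13 mm; origin: centre of its underside. A bystander, loose.

How it is judged (in metres and radians):
On the way, in this order (a step that is already met when the one before it is completed fails the run):
1. the book is in the lane: its centre is 20 mm past the mouth, flat on the desk (x of book in the frame of station above 0.02 m and height (world z) of book below 0.006 m), for 0.05 s.
2. the stop is pushed home by the book (at least 9 of its 12 mm) (value of joint stop above 0.009 m and x of book in the frame of station above 0.14 m), for 0.2 s.
At the end, for the whole second after the job is handed in: The book lies flat and at rest between the rails, its front edge on the stop plate; the plate is pushed home (at least 9 of its 12 mm) and the fingers still hold the book there with more than 1 N (all of step 2 and y of book in the frame of station between -0.01 and 0.01 m and angle between the x axis of book and the x axis of station, either way round below 0.09 rad and angle between book's own z axis and vertical below 0.04 rad and contact force between the fingers and book above 1 N and linear speed of book below 0.01 m/s and height (world z) of book below 0.006 m); the arm keeps its last pose, push and grip.
It fails at once if something touches the left rail (more than 0.3 N) (contact force between anything else and rail_left above 0.3 N).
It fails at once if something touches the right rail (more than 0.3 N) (contact force between anything else and rail_right above 0.3 N).
It fails at once if the book is picked up: its centre more than 10 mm off the desk, or tipped by more than 0.15 rad (height (world z) of book above 0.01 m or angle between book's own z axis and vertical above 0.15 rad).
It fails at once if one of the other things is shifted by more than 20 mm (distance of any of stamp, tape_roll, label_roll, stapler, notes from where it was at the start of the episode above 0.02 m).
It also fails if it takes over 72 s, if anything falls off the work surface, if the arm or the gripper's body presses on something with over 40 N, if the wrist force passes 120 N, or if a joint passes its speed limit or range.

## Working session

There is one attempt and no reset: what is moved stays moved. The work goes in short steps, Python scripts to look and compute and a tool call to move; the robot and the scene stay as the last step left them, time stands still between calls to the robot, and variables do not carry over. Pictures are saved under pics/ and viewed, at most 10 in all, crops included, and the job is handed in when it is done.

Besides the shell and the picture viewer there is one more tool, called after "Call:" as name(argument=value, ...), one argument or row to a line, values as JSON. carry_out: Moves the arm, as the interface text tells. Shifts and turns lie within -1 to 1; 1 stands for 0.8 m of shift or 45 degrees of turn. Its arguments: {"type":"object","properties":{"targets":{"type":"string"},"grip_force":{"type":"number"}},"required":["targets"]}

```bash
mkdir -p pics; cat > h.py <<'E'
import numpy as np, cv2
from rig import observe, optics, job
def cam(n):
    c=optics.read_camera(n); return c
def ray(c,uv,z):
    R,_=cv2.Rodrigues(np.array(c["rvec"],float)); t=np.array(c["tvec"],float).ravel()
    K=np.array(c["camera_matrix"]); uv=np.atleast_2d(uv).astype(float)
    d=(R.T@np.linalg.inv(K)@np.c_[uv,np.ones(len(uv))].T).T; o=-R.T@t
    return (o+d*((z-o[2])/d[:,2])[:,None])[:,:2]
def save(c,n): cv2.imwrite(f"pics/{n}.png",c["frame"][:,:,::-1])
def mask(c,lo,hi):
    return cv2.inRange(cv2.cvtColor(c["frame"],cv2.COLOR_RGB2HSV),lo,hi)
def blobs(m,amin=60):
    cs,_=cv2.findContours(m,cv2.RETR_EXTERNAL,cv2.CHAIN_APPROX_NONE)
    return sorted([k for k in cs if cv2.contourArea(k)>amin],key=cv2.contourArea,reverse=True)
E
python3 - <<'E'
from h import *
for n in ("scene","top"):
    c=cam(n); save(c,n+"0")
    R,_=cv2.Rodrigues(np.array(c["rvec"],float)); print(n,-R.T@np.array(c["tvec"]).ravel())
    for nm,lo,hi in (("green",(40,70,40),(85,255,255)),("blue",(98,110,50),(125,255,255)),("orange",(5,150,120),(18,255,255))):
        for k in blobs(mask(c,lo,hi)): print(nm,cv2.contourArea(k),cv2.boundingRect(k))
print(observe())
E
```

```text
scene [-0.14419427  0.44556292  1.09615177]
green 2079.5 (317, 176, 74, 60)
green 662.5 (0, 0, 370, 116)
green 500.0 (0, 314, 40, 50)
green 260.0 (187, 260, 23, 24)
blue 1722.0 (68, 196, 67, 52)
blue 388.5 (239, 248, 89, 59)
blue 237.5 (152, 245, 15, 24)
blue 153.5 (208, 206, 80, 56)
blue 111.5 (110, 361, 15, 16)
blue 109.5 (110, 373, 18, 17)
blue 83.0 (109, 332, 30, 24)
orange 233.0 (388, 72, 19, 28)
orange 62.5 (220, 264, 19, 26)
top [ 0.37744908 -0.01488409  1.7243063 ]
green 746.0 (336, 200, 30, 36)
green 341.5 (363, 199, 16, 34)
green 81.0 (217, 208, 8, 16)
green 70.0 (586, 0, 7, 57)
{'time': 0.1, 'joints': array([73.82338663, 23.94348794, -0.59001994, 92.48314029,  0.27030332,
       63.6372142 , -3.03632471]), 'joint_vel': array([-0.04677707, -0.15091185,  0.0598601 ,  0.04849977, -0.01021545,
        0.03459206, -0.01009551]), 'effort': array([ 2.19462585e-03, -8.65826869e+01,  6.80154003e-01, -4.35639775e+01,
        1.91655237e-02,  4.91659215e-03, -9.12375754e-05]), 'eef_pos': array([ 0.14897876, -0.60665814,  0.23072736]), 'eef_rot': array([-1.79937759e+02,  5.91840181e-03,  1.37998338e+01]), 'ft_force': array([-0.45081296,  0.58219305, -0.73605656]), 'ft_torque': array([-0.04162226, -0.07943418,  0.01211374]), 'grasp_force': 0.0, 'gripper_width': 0.08523378172627794}
```

View pics/top0.png

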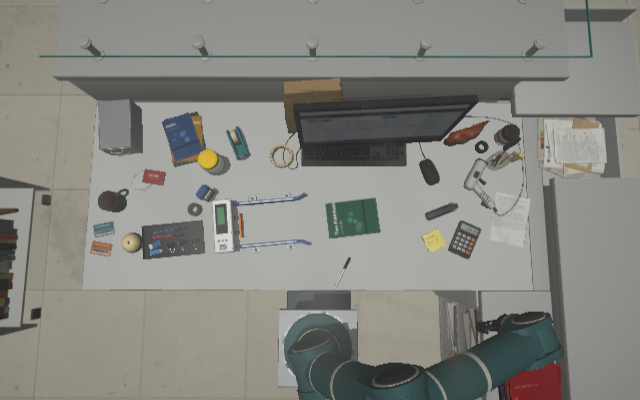

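View pics/scene0.png

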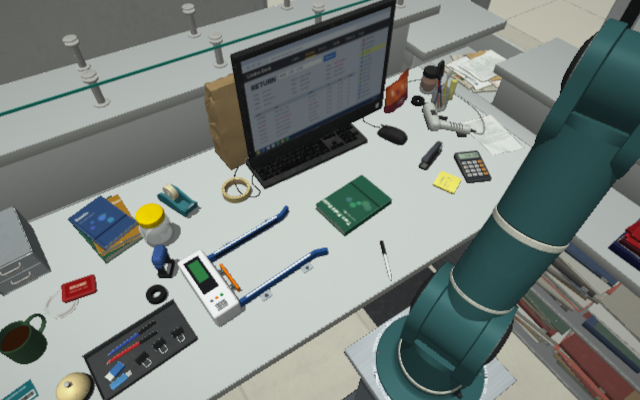

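The top view shows the station with its housing at about (223,226) and rails running right to about (305,197)/(308,242). The book lies at about (353,217), so the lane runs along world +y. In the scene view the book is at (354,205) and the rails run from (215,260) to (285,210) and from (243,300) to (325,252).

```bash
cat >> h.py <<'E'
def book(c,box):
    m=mask(c,(60,80,25),(90,255,255)); k=np.zeros_like(m); x0,y0,x1,y1=box; k[y0:y1,x0:x1]=m[y0:y1,x0:x1]
    k=cv2.morphologyEx(k,cv2.MORPH_CLOSE,np.ones((7,7),np.uint8))
    w=ray(c,max(blobs(k),key=cv2.contourArea)[:,0],0.024)
    r=cv2.minAreaRect((w*1000).astype(np.float32)); return r
def rails(c,box):
    m=mask(c,(98,90,50),(125,255,255)); k=np.zeros_like(m); x0,y0,x1,y1=box; k[y0:y1,x0:x1]=m[y0:y1,x0:x1]
    k=cv2.morphologyEx(k,cv2.MORPH_CLOSE,np.ones((3,3),np.uint8))
    return k
E
python3 - <<'E'
from h import *
for n,bb,rb in (("top",(315,185,390,250),(236,185,315,255)),("scene",(305,165,400,245),(205,200,335,310))):
    c=cam(n); print(n,"book",book(c,bb), cv2.boxPoints(book(c,bb)).round(0).tolist())
    for k in blobs(rails(c,rb),40):
        w=ray(c,k[:,0],0.03)*1000
        print(" rail ymin..max",w[:,1].min().round(),w[:,1].max().round())
        for y in range(int(w[:,1].min()),int(w[:,1].max()),20):
            s=w[abs(w[:,1]-y)<6]
            if len(s): print("   ",y,s[:,0].min().round(),s[:,0].max().round(),end=";")
        print()
    for nm,p,z in ((("orange"),None,.026),):
        for k in blobs(mask(c,(5,130,100),(20,255,255)),8):
            w=ray(c,k[:,0],.026)*1000
            if 200<w[:,1].mean()<450: print("orange",w.min(0),w.max(0))
c=cam("wrist");save(c,"wr0")
R,_=cv2.Rodrigues(np.array(c["rvec"],float)); print(-R.T@np.array(c["tvec"]).ravel(),R[2],c["camera_matrix"][0])
E
```

```text
top book ((531.7794799804688, -170.72438049316406), (125.29967498779297, 139.1776885986328), 7.195651054382324) [[461.0, -110.0], [478.0, -248.0], [603.0, -232.0], [585.0, -94.0]]
orange [445.16878318 314.10440992] [535.73479214 324.86659191]
scene book ((515.9783935546875, -135.99844360351562), (150.64523315429688, 217.7274932861328), 6.844760417938232) [[428.0, -37.0], [454.0, -253.0], [604.0, -235.0], [578.0, -19.0]]
 rail ymin..max 37.0 335.0
    37 407.0 420.0;    57 401.0 427.0;    77 408.0 431.0;    97 408.0 422.0;    117 407.0 420.0;    137 405.0 418.0;    157 403.0 416.0;    177 401.0 414.0;    197 399.0 412.0;    217 397.0 410.0;    237 396.0 408.0;    257 394.0 406.0;    277 391.0 405.0;    297 389.0 403.0;    317 387.0 409.0;
 rail ymin..max 56.0 349.0
    56 608.0 623.0;    76 593.0 615.0;    96 582.0 606.0;    116 581.0 598.0;    136 579.0 596.0;    156 577.0 594.0;    176 574.0 592.0;    196 572.0 590.0;    216 570.0 589.0;    236 569.0 585.0;    256 567.0 584.0;    276 566.0 584.0;    296 564.0 580.0;    316 561.0 579.0;    336 560.0 583.0;
orange [434.99839533 314.32355412] [540.30218783 330.36297916]
[ 0.22551673 -0.58714207  0.37310986] [-0.30147481 -0.07245773 -0.950717  ] [335.60725091   0.         327.76727271]
```

Call:
carry_out(
  targets="1 0.511 -0.501 -0.061 0 0 0.18;1 0.511 -0.501 -0.061 0 0 0.18;1 0.511 -0.501 -0.061 0 0 0.18;1 0.511 -0.501 -0.061 0 0 0.18;1 0.511 -0.501 -0.061 0 0 0.18;1 0.511 -0.501 -0.061 0 0 0.18;1 0.511 -0.501 -0.061 0 0 0.18;1 0.511 -0.501 -0.061 0 0 0.18;1 0.511 -0.501 -0.061 0 0 0.18;1 0.511 -0.501 -0.061 0 0 0.18;1 0.511 -0.501 -0.061 0 0 0.18;1 0.511 -0.501 -0.061 0 0 0.18;1 0.511 -0.501 -0.061 0 0 0.18;1 0.511 -0.501 -0.061 0 0 0.18;1 0.511 -0.501 -0.061 0 0 0.18;1 0.511 -0.501 -0.061 0 0 0.18;1 0.511 -0.501 -0.061 0 0 0.18;1 0.511 -0.501 -0.061 0 0 0.18",
)

```text
time: 2.05
eef_pos: [0.4503, -0.1206, 0.2801]
eef_rot: [-180.0, 0.0, 5.7]
ft_force: [-0.4, -0.4, 0.0]
gripper_width: 0.0854
grasp_force: 0.0
```

```bash
python3 - <<'E'
from h import *
c=cam("wrist");save(c,"wr1"); s=observe(); print(s["time"],s["eef_pos"],s["eef_rot"],s["joints"])
m=mask(c,(60,60,20),(90,255,255))
for k in blobs(m,500): print(cv2.contourArea(k),cv2.boundingRect(k))
m=mask(c,(98,90,50),(125,255,255))
for k in blobs(m,100): print("b",cv2.contourArea(k),cv2.boundingRect(k))
E
```

```text
2.1 [ 0.45035253 -0.1205184   0.2800863 ] [-1.79997182e+02  2.88625095e-03  5.66234760e+00] [ 33.43068799   5.62817865 -23.63351591 110.04737951   2.48783237
  64.81817326 -75.49819931]
23111.5 (257, 23, 194, 136)
b 562.0 (0, 154, 199, 21)
```

View pics/wr1.png

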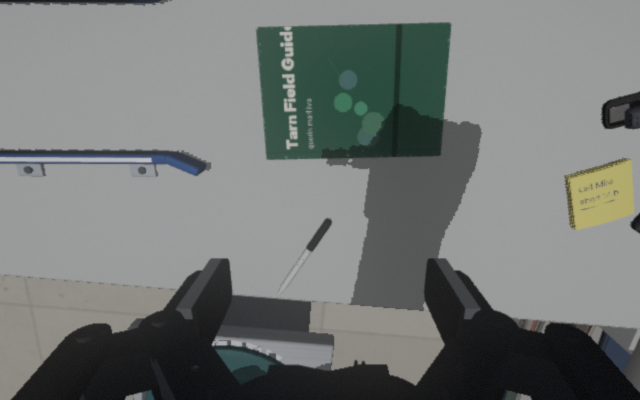

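The wrist view shows the whole book with corners near (258,28), (451,23), (441,156) and (266,159). The left rail is along row 157 with its flare tip at (209,166), the notes are at (600,193), and the pen at (305,255) lies below the book.

```bash
cat >> h.py <<'E'
def bk(c,z=0.024,thr=(60,60,15)):
    m=cv2.morphologyEx(mask(c,thr,(95,255,255)),cv2.MORPH_CLOSE,np.ones((9,9),np.uint8))
    k=blobs(m,500)[0][:,0]; w=ray(c,k,z)*1000
    r=cv2.minAreaRect(w.astype(np.float32)); return r,cv2.boxPoints(r),w
E
python3 - <<'E'
from h import *
c=cam("wrist")
r,b,w=bk(c); print(r,b.round(1).tolist())
m=mask(c,(98,60,30),(130,255,255))
k=cv2.morphologyEx(m,cv2.MORPH_CLOSE,np.ones((5,5),np.uint8))
for col in range(5,240,12):
    for lo,hi in ((0,20),(130,200)):
        rr=np.flatnonzero(k[lo:hi,col])+lo
        if len(rr): 
            p=ray(c,[[col,rr.min()],[col,rr.max()]],.03)*1000; print(col,rr.min(),rr.max(),p.round(1).ravel())
E
```

```text
((522.1781005859375, -141.4041748046875), (143.2286376953125, 207.8179931640625), 6.974008083343506) [[438.5, -47.0], [463.70001220703125, -253.1999969482422], [605.9000244140625, -235.8000030517578], [580.5999755859375, -29.600000381469727]]
5 153 162 [416.6 260.3 405.5 262.5]
17 153 162 [418.  246.2 407.  248.3]
29 153 162 [419.4 232.1 408.4 234. ]
41 154 163 [419.6 218.2 408.5 220. ]
53 154 163 [421.  204.1 409.9 205.8]
65 154 163 [422.4 190.  411.3 191.5]
77 154 163 [423.8 175.8 412.8 177.3]
89 154 163 [425.2 161.7 414.2 163. ]
101 154 163 [426.6 147.6 415.6 148.8]
113 154 163 [428.  133.5 417.  134.6]
125 154 163 [429.4 119.4 418.4 120.3]
137 0 1 [593.6  92.8 592.7  92.9]
137 154 163 [430.8 105.2 419.8 106.1]
149 0 1 [594.9  80.5 593.9  80.5]
149 154 163 [432.2  91.1 421.2  91.8]
161 152 163 [436.   76.9 422.6  77.6]
173 153 166 [436.2  62.8 420.3  63.5]
185 157 171 [432.7  48.9 415.5  49.5]
197 162 174 [428.1  34.9 413.2  35.2]
```

Call:
carry_out(
  targets="1 0.002 -0.276 -0.125 0 0 0;1 0.002 -0.276 -0.125 0 0 0;1 0.002 -0.276 -0.125 0 0 0;1 0.002 -0.276 -0.125 0 0 0;1 0.002 -0.276 -0.125 0 0 0;1 0.002 -0.276 -0.125 0 0 0;1 0.002 -0.276 -0.125 0 0 0;1 0.002 -0.276 -0.125 0 0 0;1 0.002 -0.276 -0.125 0 0 0",
)

```text
time: 3.05
eef_pos: [0.4302, 0.0986, 0.3796]
eef_rot: [-180.0, 0.1, 5.6]
ft_force: [-0.6, -0.2, 0.4]
gripper_width: 0.0851
grasp_force: 0.0
```

```bash
python3 - <<'E'
from h import *
c=cam("wrist");save(c,"wr2");print(observe()["eef_pos"])
r,b,w=bk(c); print(r,b.round(1).tolist())
im=c["frame"]; cv2.imwrite("pics/wr2c.png",cv2.resize(im[0:240,140:540,::-1],None,fx=2,fy=2,interpolation=cv2.INTER_CUBIC))
m=mask(c,(98,60,30),(130,255,255))
for y in (120,160,200,240,280):
    R=c["rvec"]
    # sample along world x at this y, z=.03
    xs=np.arange(380,640,1.)
    P=np.c_[xs,np.full_like(xs,y),np.full_like(xs,30)]/1000
    uv=cv2.projectPoints(P,np.array(R,float),np.array(c["tvec"],float),np.array(c["camera_matrix"]),None)[0][:,0].round().astype(int)
    ok=(uv[:,0]>=0)&(uv[:,0]<640)&(uv[:,1]>=0)&(uv[:,1]<400); h=np.zeros(len(xs),bool); h[ok]=m[uv[ok,1],uv[ok,0]]>0
    x=xs[h]; print(y,[ (s[0],s[-1]) for s in np.split(x,np.flatnonzero(np.diff(x)>3)+1) if len(s)])
E
```

```text
[0.43019842 0.09877591 0.37968566]
((521.5364379882812, -137.68931579589844), (143.0412139892578, 214.30630493164062), 6.903563499450684) [[437.70001220703125, -39.900001525878906], [463.3999938964844, -252.6999969482422], [605.4000244140625, -235.5], [579.7000122070312, -22.700000762939453]]
120 [(np.float64(418.0), np.float64(419.0)), (np.float64(426.0), np.float64(429.0)), (np.float64(594.0), np.float64(596.0)), (np.float64(604.0), np.float64(604.0))]
160 [(np.float64(414.0), np.float64(415.0)), (np.float64(422.0), np.float64(425.0)), (np.float64(590.0), np.float64(592.0)), (np.float64(600.0), np.float64(601.0))]
200 [(np.float64(411.0), np.float64(411.0)), (np.float64(418.0), np.float64(421.0)), (np.float64(586.0), np.float64(589.0)), (np.float64(597.0), np.float64(597.0))]
240 [(np.float64(407.0), np.float64(407.0)), (np.float64(414.0), np.float64(417.0)), (np.float64(582.0), np.float64(585.0)), (np.float64(593.0), np.float64(594.0))]
280 [(np.float64(403.0), np.float64(403.0)), (np.float64(412.0), np.float64(414.0)), (np.float64(578.0), np.float64(582.0)), (np.float64(589.0), np.float64(590.0))]
```

View pics/wr2c.png

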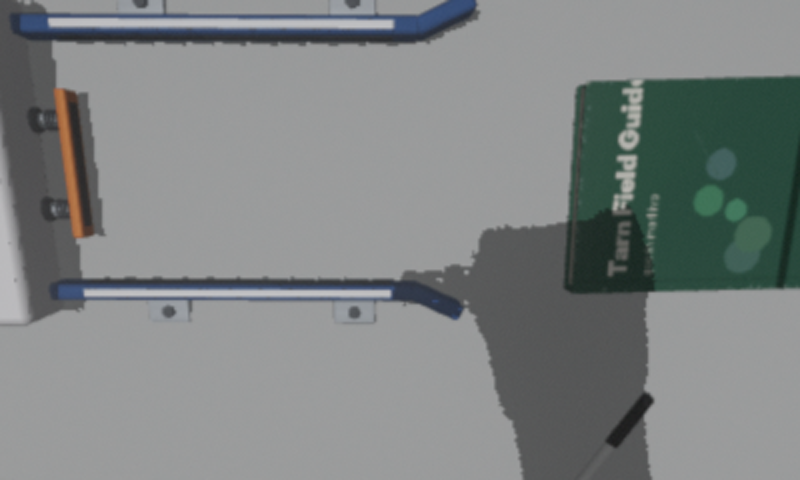

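Call:
carry_out(
  targets="1 -0.033 0.31 0.30 0 0 0.007;1 -0.033 0.31 0.30 0 0 0.007;1 -0.033 0.31 0.30 0 0 0.007;1 -0.033 0.31 0.30 0 0 0.007;1 -0.033 0.31 0.30 0 0 0.007;1 -0.033 0.31 0.30 0 0 0.007;1 -0.033 0.31 0.30 0 0 0.007;1 -0.033 0.31 0.34 0 0 0.007;1 -0.033 0.31 0.38 0 0 0.007;1 -0.033 0.31 0.42 0 0 0.007;1 -0.033 0.31 0.44 0 0 0.007;1 -0.033 0.31 0.455 0 0 0.007;1 -0.033 0.31 0.465 0 0 0.007;1 -0.033 0.31 0.475 0 0 0.007;1 -0.033 0.31 0.475 0 0 0.007",
)

```text
time: 4.6
eef_pos: [0.4283, -0.1498, -0.0003]
eef_rot: [-180.0, 0.0, 5.4]
ft_force: [-0.2, 0.2, 1.1]
gripper_width: 0.0854
grasp_force: 0.0
```

```bash
python3 - <<'E'
from h import *
c=cam("wrist");save(c,"wr3");s=observe();print(s["eef_pos"],s["ft_force"])
c=cam("wrist")
E
```

```text
[ 4.28555696e-01 -1.49798099e-01  1.67130298e-04] [-0.16453813  0.82718001  0.97079702]
```

View pics/wr3.png

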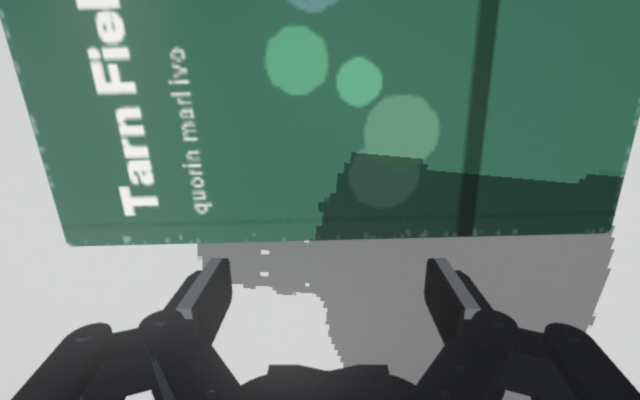

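The view shows both fingertips at rows 260–320, just short of the book's long side at row 240. Next I push sideways gently.

Call:
carry_out(
  targets="1 0.004 0 0.006 0 0 0;1 0.008 0 0.006 0 0 0;1 0.012 0 0.006 0 0 0;1 0.015 0 0.006 0 0 0;1 0.018 0 0.006 0 0 0;1 0.021 0 0.006 0 0 0;1 0.024 0 0.006 0 0 0;1 0.027 0 0.006 0 0 0;1 0.030 0 0.006 0 0 0;1 0.030 0 0.006 0 0 0;1 0.030 0 0.006 0 0 0",
)

```text
time: 5.8
eef_pos: [0.4528, -0.1475, -0.0046]
eef_rot: [180.0, -0.0, 5.4]
ft_force: [-0.2, -1.1, -0.1]
gripper_width: 0.0852
grasp_force: 0.0
```

```bash
python3 - <<'E'
from h import *
c=cam("wrist")
m=mask(c,(60,60,15),(95,255,255)); m=cv2.morphologyEx(m,cv2.MORPH_CLOSE,np.ones((9,9),np.uint8))
p=[]
for col in range(120,580,20):
    r=np.flatnonzero(m[:300,col])
    if len(r): p.append((col,r.max()))
w=ray(c,p,.024)*1000
print(p[::4],w[::4].round(1).tolist(),np.polyfit(w[:,1],w[:,0],1))
L=(w-[511.2,120])@[.9956,.0936]; print("L side",L.round(1))
E
```

```text
[(120, np.int64(270)), (200, np.int64(271)), (280, np.int64(270)), (360, np.int64(270)), (440, np.int64(271)), (520, np.int64(271))] [[457.0, -66.0], [459.4, -96.6], [462.7, -127.2], [465.6, -157.7], [468.0, -188.4], [470.9, -218.9]] [-9.27850438e-02  4.50784557e+02]
L side [-71.4 -71.4 -71.4 -71.4 -71.9 -71.9 -71.9 -71.4 -71.4 -71.4 -71.4 -71.4
 -71.4 -71.4 -71.4 -71.4 -71.8 -71.8 -71.4 -71.4 -71.8 -71.8 -71.8]
```

Call:
carry_out(
  targets="1 -0.02 0 0 0 0 0;1 -0.02 0 -0.05 0 0 0;1 -0.02 0 -0.11 0 0 0;1 -0.02 0 -0.17 0 0 0;1 0.104 0.17 -0.2 0 0 -1;1 0.104 0.17 -0.2 0 0 -1;1 0.104 0.17 -0.2 0 0 -1;1 0.104 0.17 -0.2 0 0 -1;1 0.104 0.17 -0.2 0 0 -1;1 0.104 0.17 -0.2 0 0 -1;1 0.104 0.17 -0.2 0 0 -1",
)

```text
time: 6.95
eef_pos: [0.5479, -0.2752, 0.1551]
eef_rot: [-180.0, -0.0, 50.4]
ft_force: [-0.6, -1.0, 0.2]
gripper_width: 0.0854
grasp_force: 0.0
```

Call:
carry_out(
  targets="1 0 0 -0.05 0 0 -1;1 0 0 -0.10 0 0 -1;1 0 0 -0.15 0 0 -1;1 0 0 -0.15 0 0 -1;1 0 0 -0.15 0 0 -1;1 0 0 -0.15 0 0 -1;1 0 0 -0.15 0 0 -1;1 0 0 -0.15 0 0 -1",
)

```text
time: 7.75
eef_pos: [0.5479, -0.2751, 0.2753]
eef_rot: [-180.0, 0.0, 95.2]
ft_force: [0.0, -0.7, 0.3]
gripper_width: 0.0853
grasp_force: 0.0
```

```bash
python3 - <<'E'
from h import *
c=cam("wrist");save(c,"wr4");s=observe();print(s["eef_pos"],s["eef_rot"],s["joints"])
r,b,w=bk(c); print(r,b.round(1).tolist())
q=(b-[511.2,120]); print("L",(q@[.9956,.0936]).round(1),"S",(q@[-.0936,.9956]).round(1))
E
```

```text
[ 0.54794506 -0.27502472  0.27525525] [-1.79993386e+02  1.70482375e-03  9.52608534e+01] [ 53.1867838   25.19531667 -39.82889455  90.2869767   16.80171253
  70.64891757  15.69149373]
((538.75146484375, -177.92172241210938), (143.15574645996094, 136.70547485351562), 5.230116367340088) [[461.20001220703125, -116.4000015258789], [473.70001220703125, -252.5], [616.2999877929688, -239.5], [603.7999877929688, -103.30000305175781]]
L [-71.9 -72.2  71.   71.3] S [-230.7 -367.4 -367.7 -231. ]
```

View pics/wr4.png

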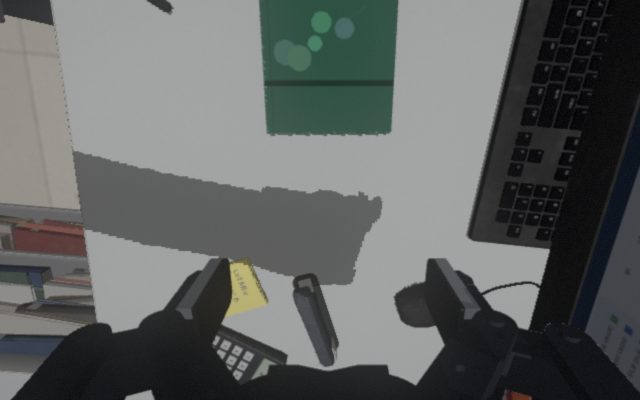

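The wrist view from behind shows the book's rear edge at row 133, cols 267–391, with the notes at (240,290) and the stapler at (318,320), both behind the fingers. The book is square and centred within about 0.5 mm, so I lower the fingers and push.

Call:
carry_out(
  targets="1 0 0 0.06 0 0 0;1 0 0 0.12 0 0 0;1 0 0 0.18 0 0 0;1 0 0 0.24 0 0 0;1 0 0 0.29 0 0 0;1 0 0 0.32 0 0 0;1 0 0 0.335 0 0 0;1 0 0 0.345 0 0 0;1 0 0 0.35 0 0 0;1 0 0 0.35 0 0 0",
)

```text
time: 8.8
eef_pos: [0.5483, -0.2753, -0.0041]
eef_rot: [180.0, 0.0, 95.4]
ft_force: [-0.0, 0.3, 0.1]
gripper_width: 0.0853
grasp_force: 0.0
```

Call:
carry_out(
  targets="1 0.008 0 0 0 0 0;1 0.014 0 0 0 0 0;1 0.020 0 0 0 0 0;1 0.026 0 0 0 0 0;1 0.034 0 0 0 0 0;1 0.042 0 0 0 0 0;1 0.050 0 0 0 0 0;1 0.058 0 0 0 0 0;1 0.066 0 0 0 0 0;1 0.074 0 0 0 0 0;1 0.082 0 0 0 0 0;1 0.090 0 0 0 0 0;1 0.096 0 0 0 0 0;1 0.102 0 0 0 0 0;1 0.106 0 0 0 0 0;1 0.108 0 0 0 0 0;1 0.108 0 0 0 0 0",
)

```text
time: 10.5
eef_pos: [0.5397, -0.1885, -0.0049]
eef_rot: [-180.0, -0.0, 95.4]
ft_force: [0.0, -0.4, 1.3]
gripper_width: 0.0854
grasp_force: 0.2
```

```bash
cat >> h.py <<'E'
def sides(c):
    "book top side edges in lane L coords from a rear wrist view, and rear edge S"
    m=cv2.morphologyEx(mask(c,(60,60,15),(95,255,255)),cv2.MORPH_CLOSE,np.ones((9,9),np.uint8))
    k=np.zeros_like(m); cv2.drawContours(k,[blobs(m,500)[0]],-1,255,-1)
    o=[]
    for row in range(10,230,10):
        r=np.flatnonzero(k[row])
        if len(r)>100: o.append((r.min(),r.max(),row))
    o=np.array(o)
    for i in (0,1):
        ok=(o[:,i]>2)&(o[:,i]<637)
        q=ray(c,o[ok][:,[i,2]],.024)*1000-[511.2,120]
        L=q@[.9956,.0936];S=q@[-.0936,.9956]
        if len(L)>3: print("side",i,"L",L[::4].round(1),"S",S[::4].round(0),"slope deg",np.degrees(np.polyfit(S,L,1)[0]).round(2))
    col=[(x,np.flatnonzero(k[:300,x]).max()) for x in (260,300,340,380)]
    q=ray(c,col,.024)*1000-[511.2,120]; print("rear S",(q@[-.0936,.9956]).round(1))
E
python3 - <<'E'
from h import *
c=cam("wrist");s=observe();p=s["eef_pos"]*1000;q=p[:2]-[511.2,120];print(p,s["eef_rot"][2],"TCP L,S",q@[.9956,.0936],q@[-.0936,.9956],s["ft_force"])
sides(c)
c=cam("scene")
import numpy as np
print(cv2.imwrite("pics/sc1.png",cv2.resize(c["frame"][150:330,180:420,::-1],None,fx=3,fy=3,interpolation=cv2.INTER_CUBIC)))
E
```

```text
[ 539.66974975 -188.60264799   -4.91626497] 95.39777591892646 TCP L,S -0.5407250037522751 -309.9095649127435 [ 0.09381583 -0.56571067 -0.01639203]
side 0 L [-71.7 -71.9 -71.8 -68.4 -72.  -71.8] S [-208. -219. -231. -244. -257. -272.] slope deg -0.13
side 1 L [71.4 71.3 71.3 71.2 71.2 71.1] S [-208. -219. -231. -244. -257. -272.] slope deg 0.13
rear S [-297.4 -297.  -296.9 -297.4]
True
```

View pics/sc1.png

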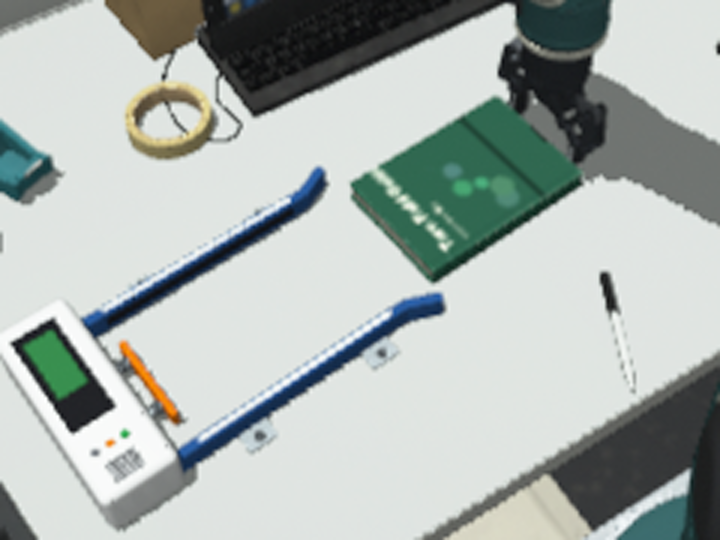

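The scene view shows the book square in front of the mouth, centred between the flares at (320,175) and (440,303) in the crop, with both fingers behind it. I continue into the lane.

Call:
carry_out(
  targets="1 0.006 0 0 0 0 0;1 0.012 0 0 0 0 0;1 0.020 0 0 0 0 0;1 0.028 0 0 0 0 0;1 0.036 0 0 0 0 0;1 0.044 0 0 0 0 0;1 0.052 0 0 0 0 0;1 0.060 0 0 0 0 0;1 0.068 0 0 0 0 0;1 0.076 0 0 0 0 0;1 0.084 0 0 0 0 0;1 0.092 0 0 0 0 0;1 0.100 0 0 0 0 0;1 0.108 0 0 0 0 0;1 0.114 0 0 0 0 0;1 0.118 0 0 0 0 0;1 0.120 0 0 0 0 0;1 0.120 0 0 0 0 0",
)

```text
time: 12.4
eef_pos: [0.5309, -0.0932, -0.0047]
eef_rot: [-180.0, -0.0, 95.4]
ft_force: [-0.7, -0.4, 0.2]
gripper_width: 0.0853
grasp_force: 0.0
```

```bash
python3 - <<'E'
from h import *
c=cam("wrist");s=observe();p=s["eef_pos"]*1000;q=p[:2]-[511.2,120];print(p,s["eef_rot"][2],"TCP L,S",q@[.9956,.0936],q@[-.0936,.9956],s["ft_force"])
sides(c)
a=c["frame"]; b=cam("top"); t=b["frame"][180:260,210:350]; 
cv2.imwrite("pics/mix.png",np.vstack([a,cv2.resize(t,(350,200),interpolation=cv2.INTER_CUBIC)@np.eye(3,dtype=np.uint8) if 0 else np.pad(cv2.resize(t,(350,200),interpolation=cv2.INTER_CUBIC),((0,0),(0,290),(0,0)))])[:,:,::-1])
E
```

```text
[530.90799969 -93.3570843   -4.69743899] 95.39128015838918 TCP L,S -0.3489385981787976 -214.26298190315936 [-0.28864997 -0.1927595  -0.73848431]
side 0 L [-71.7 -71.6 -71.8 -68.7 -71.6 -71.4] S [-112. -123. -135. -148. -162. -176.] slope deg -0.12
side 1 L [71.6 71.5 71.5 71.4 71.7 71.7] S [-112. -123. -135. -148. -162. -176.] slope deg 0.03
rear S [-201.3 -201.3 -201.3 -201.3]
```

View pics/mix.png

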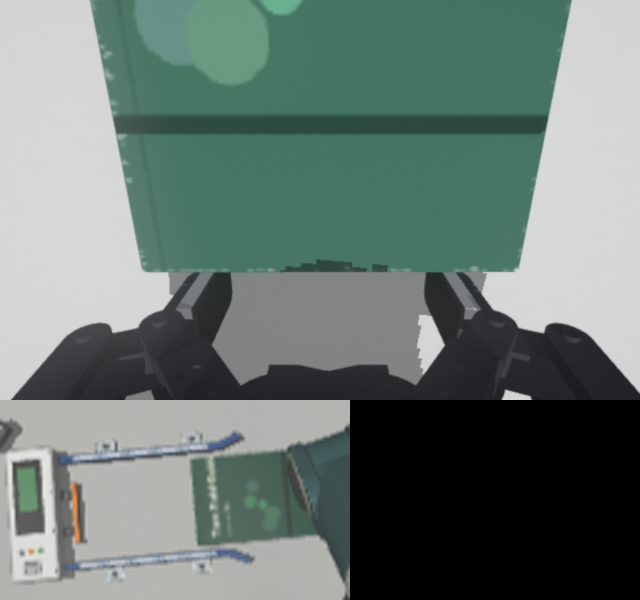

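The upper picture shows both fingers flush on the rear edge at row 270. The top view below it shows the front edge inside the mouth with even gaps to both rails (about 11 px each in the enlarged crop).

Call:
carry_out(
  targets="1 0.006 0 0 0 0 0;1 0.014 0 0 0 0 0;1 0.024 0 0 0 0 0;1 0.034 0 0 0 0 0;1 0.044 0 0 0 0 0;1 0.054 0 0 0 0 0;1 0.064 0 0 0 0 0;1 0.074 0 0 0 0 0;1 0.084 0 0 0 0 0;1 0.094 0 0 0 0 0;1 0.104 0 0 0 0 0;1 0.114 0 0 0 0 0;1 0.124 0 0 0 0 0;1 0.134 0 0 0 0 0;1 0.144 0 0 0 0 0;1 0.154 0 0 0 0 0;1 0.164 0 0 0 0 0;1 0.170 0 0 0 0 0;1 0.174 0 0 0 0 0;1 0.174 0 0 0 0 0",
)

```text
time: 14.5
eef_pos: [0.5178, 0.0456, -0.0047]
eef_rot: [180.0, -0.0, 95.4]
ft_force: [0.3, 0.1, 0.2]
gripper_width: 0.0854
grasp_force: 0.0
```

```bash
python3 - <<'E'
from h import *
c=cam("wrist");s=observe();p=s["eef_pos"]*1000;q=p[:2]-[511.2,120];print(p,s["eef_rot"][2],"TCP L,S",q@[.9956,.0936],q@[-.0936,.9956],s["ft_force"])
sides(c)
b=cam("scene"); d=cam("top")
for n,k,bx in (("scene",b,(180,220,260,300)),("top",d,(230,205,260,245))):
    m=mask(k,(5,130,100),(20,255,255)); z=np.zeros_like(m); x0,y0,x1,y1=bx; z[y0:y1,x0:x1]=m[y0:y1,x0:x1]
    P=np.argwhere(z)[:,::-1]; q=ray(k,P,.026)*1000-[511.2,120]; L=q@[.9956,.0936];S=q@[-.0936,.9956]
    print(n,len(P),"L",L.min(),L.max(),"S",np.percentile(S,[2,50,98]))
m=mask(c,(98,60,30),(130,255,255))
for row in (5,40,80,120,160):
    r=np.flatnonzero(m[row]); 
    if len(r):
        for z in (.03,): q=ray(c,[[x,row] for x in r],z)*1000-[511.2,120]; L=q@[.9956,.0936]; print(row,"L blue inner", L[L<0].max() if (L<0).any() else None, L[L>0].min() if (L>0).any() else None)
E
```

```text
[517.83938975  45.30114583  -4.68664195] 95.39183340789964 TCP L,S -0.3816363138922174 -74.991626095823 [-0.47882915  0.69373627 -0.31351481]
side 0 L [-72.3 -72.3 -72.5 -72.4 -72.3 -72.2] S [ 27.  16.   4.  -8. -22. -37.] slope deg -0.1
side 1 L [71.9 71.8 72.1 71.8 72.1 72. ] S [ 27.  16.   4.  -8. -22. -37.] slope deg -0.15
rear S [-61.9 -61.4 -61.4 -61.4]
scene 110 L -57.34239728644077 48.36458844156448 S [198.97563229 203.85424814 253.35183348]
top 36 L -47.57250669979611 43.602352060450215 S [198.09153423 201.22311135 203.91825837]
5 L blue inner -76.55625751303222 68.33154759736703
40 L blue inner -76.42638026335987 68.60486792980427
80 L blue inner -76.61560622213007 68.59192308915519
120 L blue inner -68.63469440575119 68.26478482367638
160 L blue inner -76.38329309142055 68.56314127537026
```

Call:
carry_out(
  targets="1 0.008 0 0 0 0 0;1 0.016 0 0 0 0 0;1 0.024 0 0 0 0 0;1 0.032 0 0 0 0 0;1 0.040 0 0 0 0 0;1 0.046 0 0 0 0 0;1 0.052 0 0 0 0 0;1 0.057 0 0 0 0 0;1 0.061 0 0 0 0 0;1 0.065 0 0 0 0 0;1 0.069 0 0 0 0 0;1 0.069 0 0 0 0 0;1 0.069 0 0 0 0 0",
)

```text
time: 15.95
eef_pos: [0.5126, 0.1002, -0.0047]
eef_rot: [180.0, -0.0, 95.4]
ft_force: [-0.3, -1.1, -0.1]
gripper_width: 0.0854
grasp_force: 0.7
```

Call:
carry_out(
  targets="1 0.002 0 0 0 0 0;1 0.004 0 0 0 0 0;1 0.006 0 0 0 0 0;1 0.008 0 0 0 0 0;1 0.008 0 0 0 0 0;1 0.008 0 0 0 0 0",
)

```text
time: 16.55
eef_pos: [0.5121, 0.1055, -0.0047]
eef_rot: [-180.0, 0.1, 95.3]
ft_force: [0.6, -7.0, 2.0]
gripper_width: 0.0854
grasp_force: 3.5
```

```bash
cat > chk.py <<'E'
from h import *
c=cam("wrist")
f=[]
for i in range(3): cam("wrist"); f.append(observe()["ft_force"])
s=observe();p=s["eef_pos"]*1000;q=p[:2]-[511.2,120];print(p,s["eef_rot"][2],"TCP L,S",q@[.9956,.0936],q@[-.0936,.9956],np.round(f,1).tolist())
sides(c)
b=cam("scene"); d=cam("top")
for n,k,bx in (("scene",b,(180,220,260,300)),("top",d,(230,205,260,245))):
    m=mask(k,(5,130,100),(20,255,255)); z=np.zeros_like(m); x0,y0,x1,y1=bx; z[y0:y1,x0:x1]=m[y0:y1,x0:x1]
    P=np.argwhere(z)[:,::-1]; q=ray(k,P,.026)*1000-[511.2,120]; L=q@[.9956,.0936];S=q@[-.0936,.9956]
    print(n,len(P),"L",L.min(),L.max(),"S",np.percentile(S,[2,50,98]))
E
python3 chk.py
```

```text
[512.07895611 105.4906024   -4.72213816] 95.34105466168839 TCP L,S -0.4829909142672554 -14.527826546431557 [[-1.0, -7.5, 2.0], [1.2, -7.5, 1.9], [0.3, -7.7, 2.1]]
side 0 L [-72.5 -72.5 -72.4 -72.3 -72.3 -72.2] S [88. 77. 65. 52. 38. 23.] slope deg -0.06
side 1 L [72.1 72.  72.  72.  71.9 71.9] S [87. 76. 65. 52. 38. 23.] slope deg 0.14
rear S [-2.  -1.6 -1.6 -2. ]
scene 117 L -57.450038254032236 49.0182177950712 S [206.56977326 211.48226443 248.25873241]
top 39 L -46.8176809990068 48.504536706574264 S [206.2133705  209.55382457 212.11281229]
```

Call:
carry_out(
  targets="1 0.002 0 0 0 0 0;1 0.004 0 0 0 0 0;1 0.005 0 0 0 0 0;1 0.005 0 0 0 0 0;1 0.005 0 0 0 0 0",
)

```text
time: 17.35
eef_pos: [0.5117, 0.109, -0.0047]
eef_rot: [-180.0, 0.1, 95.3]
ft_force: [-0.4, -9.3, 2.5]
gripper_width: 0.0853
grasp_force: 4.9
```

Call:
carry_out(
  targets="1 0.001 0 0 0 0 0;1 0.002 0 0 0 0 0;1 0.002 0 0 0 0 0;1 0.002 0 0 0 0 0",
)

```text
time: 17.75
eef_pos: [0.5116, 0.1096, -0.0048]
eef_rot: [-180.0, 0.2, 95.3]
ft_force: [0.0, -15.5, 4.9]
gripper_width: 0.0855
grasp_force: 7.7
```

```bash
python3 chk.py
```

```text
[511.64737002 109.63445493  -4.74829884] 95.29388550310665 TCP L,S -0.5248134310641909 -10.361810503971778 [[0.7, -15.5, 4.8], [0.4, -15.4, 5.1], [1.4, -14.9, 5.3]]
side 0 L [-72.3 -72.3 -72.3 -72.6 -72.5 -72.2] S [92. 81. 69. 56. 42. 28.] slope deg 0.08
side 1 L [72.  71.9 71.9 71.9 71.9 71.8] S [92. 80. 69. 56. 42. 28.] slope deg 0.12
rear S [2.2 2.2 2.2 2.2]
scene 121 L -56.647760608353906 47.88069803444907 S [210.80068951 215.86949482 246.21166063]
top 38 L -46.44026318089084 48.885211597255804 S [210.30848351 213.51819251 216.22357666]
```

The plate has moved 12 mm and the push force has jumped to 15 N, so it is against its end stop with the book square and centred.

```bash
python3 -c "
from rig import job; print(job.hand_in())"
```

```text
the job is handed in; nothing more can be done
None
```

I handed the job in with the book square and about centred between the rails, held against the stop at about 15 N with the plate measured 12 mm in (fully home); the hand-in returned no verdict.

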